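# Unlock the bench reactor and hold its head level over the vessel

### The job

The small bench reactor is cold and vented: turn its blue bar knob counter-clockwise (seen from above), a little at a time, until the red pointer of the clamp ring stands on the green mark, so that the head is unlocked. Then take the head by its black lifting bar, lift it straight up, level and without forcing it, until the end of the dip tube under it is a few centimetres above the clamp ring, and finish the job holding it there, steady, level and still over the vessel so that it drips back: do not put it down or let go. Leave the pointer on the mark and everything else on the bench where it is.

Things in the scene. Friction and masses are not known exactly. Their poses are not given: they have to be found in the camera images.
- pinion_knob (a joint): turning angle of the blue bar knob on the reactor's right side (rad), growing counter-clockwise seen from above, 0 to 3.15; it drives the clamp ring through gears, three turns of the knob to one of the ring, in the opposite sense. It is light to turn (about 0.07 N m) and stays where it is left. The mark is reached at 2.356.
- clamp_ring (a joint): turning angle of the clamp ring (rad), growing clockwise seen from above, one third of the knob's angle. The red pointer is on the green mark, and the head unlocked, at 0.785; at 0 the pointer is on the broad black mark, fully locked. Turned well past 0.785 it locks again; it starts at 0.05 to 0.45.
- knob_grip (a point): centre of the blue plastic grip bar of the knob, on its vertical axis, 152 mm above the table. The bar is 46 mm long, 14 mm thick and 26 mm high (13 mm above and below this point); its long side lies along this frame's x axis, and z is up. It stands 90 mm from the vessel's axis.
- pointer_tip (a point): outer tip of the red pointer on the clamp ring, 84 mm from the vessel's axis; it moves with the ring.
- open_mark (a point): inner part of the green mark on the fixed white scale, 84 mm from the vessel's axis, on the side away from the knob. The pointer tip stands over it (4 mm higher) when the head is unlocked.
- ring_centre (a point): fixed point on the vessel's vertical axis level with the top of the clamp ring, 117 mm above the table. Its x axis is the reactor's: the knob lies 90 mm along -y of it, the green mark along +y. The clamp ring is an aluminium ring 127 mm across, in which the head sits between inward lugs.
- head_bar (a point): centre of the black lifting bar of the loose steel head (0.5 to 0.8 kg), 155 mm above the table at first. The bar lies along this x axis: 62 mm long, 13 thick, 14 high, on posts 48 mm apart. Gauge beyond its +x end, valve beyond -x, both below the bar top; low plugs beside it end 25 mm under this point. Centre of mass 44 mm straight below. The head has 2 mm play and cannot rise while locked.
- tube_tip (a point): lower end of the dip tube under the head, 110 mm below the bar's centre and 9 mm to its +x side, 72 mm below the top of the clamp ring at first.
- reactor: the fixed bench reactor: base plate 150 x 215 mm, green heater mantle, steel vessel with a 44 mm bore, drive bracket and scale. Its origin is on the table under the vessel's axis; z is up, the knob is on its -y side, the scale on its +y side.
- liner: white open cup, 41 mm across, 55 mm high, origin at its foot; a bystander near the reactor.
- gasket: green flat ring, 62 mm across, 5 mm thick, lying on the table; a bystander near the reactor.
- spanner: steel spanner 170 mm long lying on the table; a bystander near the reactor.
- amber_bottle: amber bottle, 48 mm across, 85 mm high, origin at its foot; a bystander.
- handheld_meter: orange hand-held meter, 150 x 70 x 30 mm, lying on the table; a bystander.
- fittings_tray: aluminium tray 140 x 100 x 30 mm with a pipe union in it; a bystander.
- union: steel and brass pipe union, 30 mm long, lying in the tray; a bystander.

How it is judged:
By the outcome, as a careful person would: the job done as asked, in the order asked, and still so for the second after the job is handed in, while the arm keeps its last pose, push and grip.
It also fails if it takes over 51 s, if anything falls off the work surface, if the arm or the gripper's body presses on something with over 40 N, if the wrist force passes 120 N, or if a joint passes its speed limit or range.

### The arm

A 6-joint arm with a two-finger parallel gripper is mounted at the origin on the work surface. World frame = base frame: x ahead of the robot, y to its left, z up, the work surface at z = 0. Lengths are in m, angles in degrees, forces in N, time in s.
With the tool pointing down it reaches from about 0.35 to 0.875 m from the base axis. Payload 4.2 kg.
Tool frame: the origin (TCP) lies at the very end of the fingers, on their centre line; the grasp point (between the pads) lies 19 mm behind it; z points along the fingers, y is the line along which they close (so a half turn about z gives the same grasp; the last joint's range is limited). The gripper opens to 87 mm and grips with 3 to 60 N. Pads are 19 mm wide; open, the fingers measure 117 mm over their backs; the gripper's body (75 mm by 190 mm) begins 51 mm behind the grasp point.
Start: joints at [81.91, 22.042, 0.453, 0, -68.411, -14.817], TCP at [0.243, 0.576, 0.223] pointing down, gripper open.
Joint ranges: [-179.83, 179.83], [-69.29, 118.12], [-61.27, 80.66], [-181.25, 117.63], [-171.15, -9.14], [-177.46, 177.46]. Speed limits (degrees/s): [159.86, 159.86, 180, 180, 180, 180].

### API

Orientations are given as a 3x3 rotation matrix whose columns are the frame's x, y, z axes.
In Python, from station import monitor, cams, ticket gives the robot as it stands.
- The arm moves only by the tool drive_tool, never from a script. Its argument "moves" is a list of rows, each an object with "delta_pos": the shift along the tool's x, y, z in mm, a list of three; "turn": the turn about the tool's z in rad; "claw": the opening, from 0 (shut) to 1 (fully open). A call has 1 to 12 rows; each row shifts and turns the commanded pose from where the row before left it, along the tool's axes as they then stand; what a row does not reach is not made up. A row lasts 1/8 s, in which the tool goes at most 62.5 mm and 10.7 degrees, less where a joint would pass 70% of its speed; a pose out of reach is approached as far as the arm can. A call is refused whole if a number of a shift passes 62.5 or a number of a turn 0.188, either way. A call with a gripper value outside its range is refused whole. The fingers move at their own pace and stop on an object; the grip force is fixed at half the most. Time passes only in rows, so rows that do not move let the fingers close. It gives the time, the measured TCP pose, the force, the opening and the grip force at its end, in the units of the state.
- monitor.sense(): the state, without advancing time (a new reading comes with each control period).
- cams.capture(name): name is "scene" or "top" or "wrist"; returns a dict with "color" (420x560x3 uint8, red, green, blue), "range_z" (420x560 float32, m along the optical axis (not along the pixel's ray), 0 where there is no reading), "vertical_fov" (degrees; the focal length in pixels is half the picture's height over the tangent of half this angle, whatever the lens; pixels are square), "cx", "cy" (the principal point, pixels), "extrinsics" (4x4, takes a point from camera to world coordinates). Camera axes: x right, y down, z forward; pixel columns grow to the right and rows downward; lengths in m; the calibration is good to about 2 mm. A picture is of the moment at which its call begins.
- ticket.finish_job(): hands the job in; it is judged then, once.
The state is a dict: "time_s": time; "joints": joint angles; "joint_velocities": joint speeds; "effort": joint torques, N m; "tcp_pos": TCP position; "ee_rot": TCP orientation; "wrist_force": force on the tool from outside, world axes, zero at the start; "moment": the same for the moment, N m; "gripper_width": opening from 0.0 (shut) to 1.0 (fully open); "gripper_force": force on a finger pad.
Only numpy, scipy, OpenCV 4.12 (cv2) and the standard library are available. Lean on these libraries where they do the work, as an engineer would, in place of code of your own. Each camera call takes 0.05 s, during which the arm holds its last target. There are 200 camera calls.

## Working session

There is one attempt and no reset: what is moved stays moved. The work goes in short steps, Python scripts to look and compute and a tool call to move; the robot and the scene stay as the last step left them, time stands still between calls to the robot, and variables do not carry over. Pictures are saved under pics/ and viewed, at most 10 in all, crops included, and the job is handed in when it is done.

Besides the shell and the picture viewer there is one more tool, called after "Call:" as name(argument=value, ...), one argument or row to a line, values as JSON. drive_tool: Moves the arm, as the interface text tells. Its arguments: {"type":"object","properties":{"moves":{"type":"array","items":{"type":"object","properties":{"delta_pos":{"type":"array","items":{"type":"number"}},"turn":{"type":"number"},"claw":{"type":"number"}}}}},"required":["moves"]}

```bash
mkdir -p pics; ls; cat > h.py <<'E'
import numpy as np, cv2
from station import monitor, cams, ticket
def cap(n):
    c=cams.capture(n); c['f']=210/np.tan(np.radians(c['vertical_fov'])/2); np.savez('%s.npz'%n,**c); return c
def pts(c):
    z=c['range_z']; v,u=np.mgrid[:z.shape[0],:z.shape[1]]
    p=np.stack([(u-c['cx'])/c['f']*z,(v-c['cy'])/c['f']*z,z,np.ones_like(z)],-1)
    return (p@np.array(c['extrinsics']).T)[...,:3]
def save(n,rgb): cv2.imwrite('pics/'+n,rgb[...,::-1])
E
python3 - <<'E'
from h import *
s=monitor.sense(); print(s['time_s'],s['tcp_pos'],s['ee_rot'],s['gripper_width'])
for n in('top','scene'):
    c=cap(n); save(n+'0.png',c['color']); print(n,c['f'],c['extrinsics'])
E
```

```text
pics
0.0 [0.24301682 0.57515923 0.22143914] [[ 9.21053777e-01 -3.89434635e-01 -7.77600518e-04]
 [-3.89435403e-01 -9.21051502e-01 -2.04852480e-03]
 [ 8.15563824e-05  2.18962667e-03 -9.99997599e-01]] 0.9993709703276007
top 437.7954812354256 [[-0.00632981 -0.99198655  0.12618483  0.42609845]
 [-0.9997796   0.00880391  0.01905887 -0.01753969]
 [-0.02001706 -0.12603638 -0.99182365  0.99783002]
 [ 0.          0.          0.          1.        ]]
scene 546.4705692663872 [[ 0.18384977  0.69908378 -0.69100009  1.49472988]
 [ 0.98285869 -0.12093484  0.13915304 -0.1760507 ]
 [ 0.01371365 -0.70473869 -0.70933441  1.07269163]
 [ 0.          0.          0.          1.        ]]
```

View pics/top0.png

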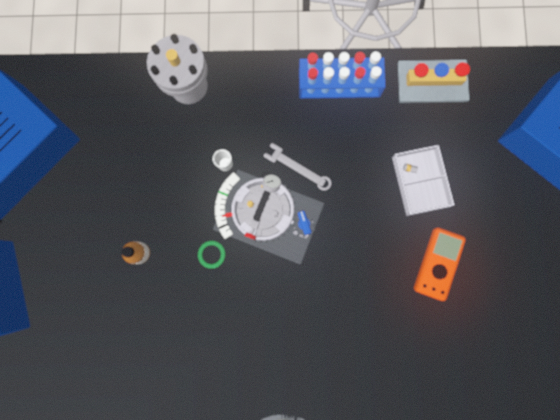

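View pics/scene0.png

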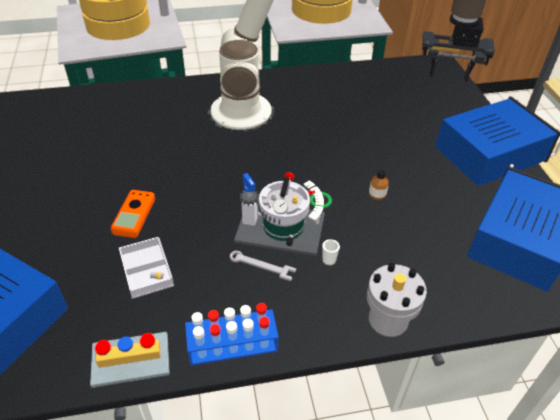

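The top view shows the reactor at about (263,208), the blue knob at (304,222), the red pointer at (228,215) and the green mark at (222,193). The red patch at (250,236) is the valve handle.

```bash
python3 - <<'E'
from h import *
c=dict(np.load('top.npz')); P=pts(c); rgb=c['color']; hsv=cv2.cvtColor(rgb,cv2.COLOR_RGB2HSV)
save('topz.png',cv2.resize(rgb[140:275,190:340],None,fx=5,fy=4.44,interpolation=cv2.INTER_CUBIC)[:600,:800])
H,S,V=[hsv[...,i].astype(int) for i in range(3)]
win=np.zeros(H.shape,bool); win[165:275,200:335]=1
def rep(n,m):
    m=m&win&(P[...,2]>0.02); 
    k,l,st,ce=cv2.connectedComponentsWithStats(m.astype(np.uint8))
    for i in range(1,k):
        if st[i,4]>4:
            q=P[l==i]; print(n,st[i],ce[i].round(1),np.median(q,0).round(4),q[:,2].max().round(3))
rep('blue',(abs(H-112)<12)&(S>120)&(V>60))
rep('red',((H<8)|(H>172))&(S>130)&(V>80))
rep('green',(abs(H-65)<20)&(S>60)&(V>60))
# head bar
m=(P[...,2]>.145)&win; m2=m&(V<70); q=P[m2]; print('bar',len(q),np.median(q,0),q.min(0),q.max(0))
r=cv2.minAreaRect(q[:,:2].astype(np.float32)*1000); print(r)
m3=m&(abs(H-112)<12)&(S>120); q=P[m3]; print('knob',np.median(q,0),q.mean(0),cv2.minAreaRect(q[:,:2].astype(np.float32)*1000))
E
```

```text
blue [298 211  13  23 170] [304.  223.8] [ 0.5079 -0.0466  0.1625] 0.998
red [225 213   6   4  18] [227.9 214.4] [0.533  0.1062 0.1164] 0.118
red [245 234  10   5  30] [249.7 235.8] [0.4872 0.0589 0.143 ] 0.145
green [219 191   9   5  13] [222.8 193.2] [0.5786 0.118  0.109 ] 0.11
bar 6 [ 0.42609845 -0.01753969  0.99783002] [ 0.42609845 -0.01753969  0.99783002] [ 0.42609845 -0.01753969  0.99783002]
((426.09844970703125, -17.539688110351562), (0.0, 0.0), 0.0)
knob [ 0.50771172 -0.04816388  0.16284902] [ 0.50788643 -0.04699686  0.16806695] ((477.744140625, -40.74687194824219), (28.37474250793457, 109.62787628173828), 80.31433868408203)
```

View pics/topz.png

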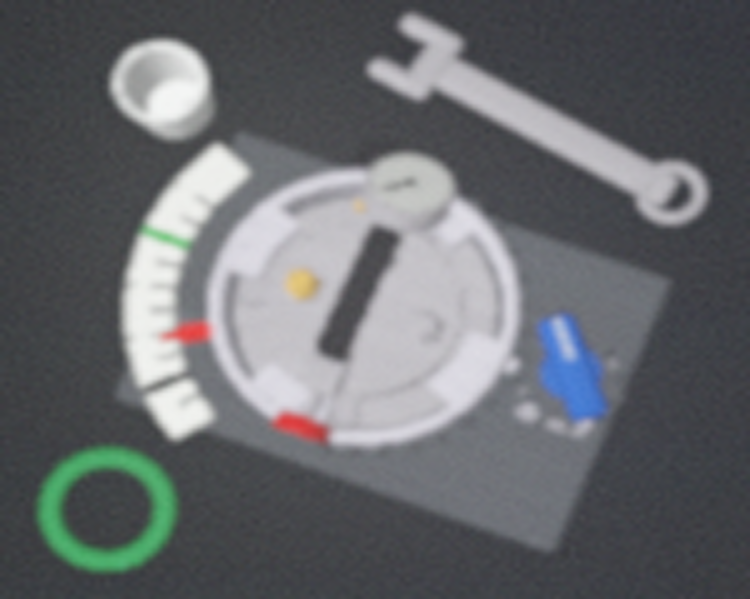

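The crop shows the black bar running from (385,237) to (333,350), the pointer tip at (163,335) and the inner end of the green mark at (187,243). The knob bar is about (565,325)–(595,415). I'll project these onto their known heights to get positions.

```bash
python3 - <<'E'
from h import *
c=dict(np.load('top.npz')); P=pts(c); E=c['extrinsics']; rgb=c['color']; hsv=cv2.cvtColor(rgb,cv2.COLOR_RGB2HSV)
def ray(u,v,z):
    d=E[:3,:3]@np.array([(u-c['cx'])/c['f'],(v-c['cy'])/c['f'],1]); o=E[:3,3]; return (o+d*(z-o[2])/d[2])[:2]
f=lambda x,y,z: ray(190+x/5,140+y/4.44,z)
a,b=f(385,237,.162),f(333,350,.162); ang=np.degrees(np.arctan2(*(a-b)[::-1]))
print('bar',(a+b)/2,ang,np.linalg.norm(a-b))
C=(a+b)/2
H,S,V=[hsv[...,i].astype(int) for i in range(3)]
# ring annulus by depth height
m=(abs(P[...,2]-.117)<.004)&(V>150)&(S<60); q=P[m][:,:2]; r=np.linalg.norm(q-C,axis=1); q=q[(r>.045)&(r<.07)]
from scipy.optimize import least_squares
hull=cv2.convexHull((q*1000).astype(np.float32)); print('ring',len(q),cv2.minEnclosingCircle(hull),cv2.fitEllipse(hull))
for n,x,y,z in(('tip',163,335,.117),('markin',187,243,.113),('markout',143,230,.113)):
    p=f(x,y,z); d=p-C; print(n,p,np.linalg.norm(d),np.degrees(np.arctan2(d[1],d[0])))
K=(abs(H-112)<12)&(S>120)&(V>60)&(P[...,2]>.155)&(P[...,2]<.175); K[:, :290]=0;K[:,315:]=0
v,u=np.nonzero(K); q=np.array([ray(i,j,.164) for i,j in zip(u,v)])*1000; r=cv2.minAreaRect(q.astype(np.float32)); print('knob',len(q),q.mean(0),r,np.linalg.norm(q.mean(0)-C*1000))
w,vec=np.linalg.eigh(np.cov(q.T)); print(np.degrees(np.arctan2(vec[1,1],vec[0,1])), np.sqrt(12*w))
d=q.mean(0)/1000-C; print('knob dir+90',np.degrees(np.arctan2(d[1],d[0]))+90)
E
```

```text
bar [0.5432844  0.03448624] -22.17583437204858 0.0533457657472894
ring 729 ((545.2214965820312, 36.545921325683594), 63.344303131103516) ((545.0123901367188, 36.26176834106445), (125.48019409179688, 125.90013122558594), 70.0837173461914)
tip [0.5310584  0.11706367] 0.08347758266467593 98.42174308331657
markin [0.57428189 0.10823844] 0.08000144912109812 67.20335254195602
markout [0.58055377 0.12642796] 0.09920829724327013 67.93440117585914
knob 139 [508.29302143 -47.41101179] ((510.78167724609375, -46.90840148925781), (44.23252487182617, 13.932564735412598), 17.66837501525879) 89.05928503532404
-160.55223928047843 [15.02192928 41.19638225]
knob dir+90 -23.135057011222642
```

Call:
drive_tool(
  moves=[
    {"delta_pos":[40.7,39.1,0],"turn":0,"claw":1},
    {"delta_pos":[40.7,39.1,0],"turn":0,"claw":1},
    {"delta_pos":[40.7,39.1,0],"turn":0,"claw":1},
    {"delta_pos":[40.7,39.1,0],"turn":0,"claw":1},
    {"delta_pos":[40.7,39.1,0],"turn":0,"claw":1},
    {"delta_pos":[40.7,39.1,0],"turn":0,"claw":1},
    {"delta_pos":[40.7,39.1,0],"turn":0,"claw":1},
    {"delta_pos":[40.7,39.1,0],"turn":0,"claw":1},
    {"delta_pos":[40.7,39.1,0],"turn":0,"claw":1},
    {"delta_pos":[40.7,39.1,0],"turn":0,"claw":0.6},
    {"delta_pos":[40.7,39.1,0],"turn":0,"claw":0.5},
    {"delta_pos":[40.7,39.1,0],"turn":0,"claw":0.45},
  ],
)

```text
time_s: 1.6
tcp_pos: [0.5108, -0.0484, 0.2223]
ee_rot: [[0.921, -0.389, -0.0], [-0.389, -0.921, 0.0], [-0.0, -0.0, -1.0]]
wrist_force: [-0.1, 0.7, -0.4]
gripper_width: 0.745
gripper_force: 0.0
```

```bash
python3 - <<'E'
from h import *
s=monitor.sense(); print(s['time_s'],s['joints'],s['tcp_pos'],s['ee_rot'],s['gripper_width'])
E
```

```text
1.6 [ 1.27267338e+01  1.11342988e+01 -1.50355098e+01 -1.16991819e-02
 -6.38442471e+01  5.43717668e+01] [ 0.51077292 -0.04840918  0.22234804] [[ 9.21140140e-01 -3.89230990e-01 -2.79660411e-04]
 [-3.89230970e-01 -9.21140183e-01  1.24735010e-04]
 [-3.06157173e-04 -6.04593186e-06 -9.99999953e-01]] 0.7446867043212422
```

Call:
drive_tool(
  moves=[
    {"turn":0.186,"claw":0.45},
    {"turn":0.186,"claw":0.45},
    {"turn":0.186,"claw":0.45},
    {"turn":0.186,"claw":0.45},
    {"turn":0.186,"claw":0.45},
    {"turn":0.186,"claw":0.45},
    {"turn":0.186,"claw":0.45},
    {"turn":0.186,"claw":0.45},
    {"turn":0.186,"claw":0.45},
    {"turn":0.186,"claw":0.45},
    {"turn":0.186,"claw":0.45},
    {"turn":0.186,"claw":0.45},
  ],
)

```text
invalid input
```

Call:
drive_tool(
  moves=[
    {"turn":0.178,"claw":0.45},
    {"turn":0,"claw":0.45},
  ],
)

```text
invalid input
```

```bash
python3 - <<'E'
from h import *
c=cap('wrist'); s=monitor.sense(); print(s['joints'],s['tcp_pos'],s['ee_rot'],s['gripper_width'])
P=pts(c); rgb=c['color']; save('w1.png',rgb); hsv=cv2.cvtColor(rgb,cv2.COLOR_RGB2HSV)
H,S,V=[hsv[...,i].astype(int) for i in range(3)]
K=(abs(H-112)<12)&(S>120)&(V>60)&(P[...,2]>.155)&(P[...,2]<.175)&(c['range_z']>0)
q=P[K][:,:2]*1000; print(len(q),q.mean(0),cv2.minAreaRect(q.astype(np.float32)),np.median(P[K],0))
E
```

```text
[ 12.23465388  11.36498212 -14.8420243    0.13645966 -63.83352192
  54.52233121] [ 0.51259115 -0.0530329   0.22203012] [[ 9.19253668e-01 -3.93665643e-01 -2.37200027e-04]
 [-3.93665155e-01 -9.19251181e-01 -2.23869853e-03]
 [ 6.63252290e-04  2.15130922e-03 -9.99997466e-01]] 0.6970251082104613
826 [507.01428059 -51.15420209] ((512.2019653320312, -47.40768051147461), (45.25956344604492, 14.081502914428711), 17.157913208007812) [ 0.5055081  -0.05114316  0.16460224]
```

View pics/w1.png

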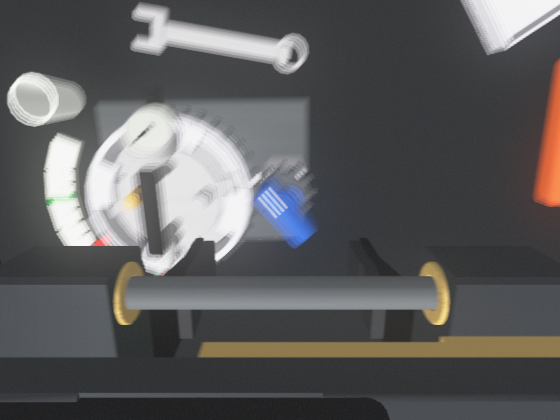

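The moves without delta_pos were refused, so the arm has not turned yet. The wrist picture shows the knob at about (285,212), centred near (0.511,-0.047) and lying at about 18°.

Call:
drive_tool(
  moves=[
    {"delta_pos":[0,0,0],"turn":0.186,"claw":0.45},
    {"delta_pos":[0,0,0],"turn":0.186,"claw":0.45},
    {"delta_pos":[0,0,0],"turn":0.186,"claw":0.45},
    {"delta_pos":[0,0,0],"turn":0.186,"claw":0.45},
    {"delta_pos":[0,0,0],"turn":0.186,"claw":0.45},
    {"delta_pos":[0,0,0],"turn":0.186,"claw":0.45},
    {"delta_pos":[0,0,0],"turn":0.186,"claw":0.45},
    {"delta_pos":[0,0,0],"turn":0.186,"claw":0.45},
    {"delta_pos":[0,0,0],"turn":0.186,"claw":0.45},
    {"delta_pos":[0,0,0],"turn":0.186,"claw":0.45},
    {"delta_pos":[0,0,0],"turn":0.186,"claw":0.45},
    {"delta_pos":[0,0,0],"turn":0.186,"claw":0.45},
  ],
)

```text
time_s: 3.15
tcp_pos: [0.5101, -0.0465, 0.2221]
ee_rot: [[-0.876, -0.483, -0.001], [-0.483, 0.876, 0.0], [0.001, 0.001, -1.0]]
wrist_force: [0.3, 0.3, -1.3]
gripper_width: 0.45
gripper_force: 0.0
```

Call:
drive_tool(
  moves=[
    {"delta_pos":[0,0,0],"turn":0.186,"claw":0.45},
    {"delta_pos":[0,0,0],"turn":0.015,"claw":0.45},
    {"delta_pos":[0,0,0],"turn":0,"claw":0.45},
    {"delta_pos":[0,0,0],"turn":0,"claw":0.45},
  ],
)

```text
time_s: 3.65
tcp_pos: [0.5104, -0.0466, 0.2225]
ee_rot: [[-0.952, -0.305, -0.0], [-0.305, 0.952, 0.0], [0.0, 0.0, -1.0]]
wrist_force: [0.7, -0.5, -0.0]
gripper_width: 0.452
gripper_force: 0.0
```

```bash
cat >> h.py <<'E'
def st():
    s=monitor.sense(); R=s['ee_rot']; print('t',s['time_s'],'j',np.round(s['joints'],1),'tcp',np.round(s['tcp_pos'],4),'yaw',np.degrees(np.arctan2(R[1,0],R[0,0])).round(2),'z',np.round(R[:,2],4),'w',round(s['gripper_width']*87,1),'F',np.round(s['wrist_force'],1),'M',np.round(s['moment'],2),s['gripper_force']); return s
E
python3 - <<'E'
from h import *
c=cap('wrist'); s=st()
P=pts(c); rgb=c['color']; save('w2.png',rgb); hsv=cv2.cvtColor(rgb,cv2.COLOR_RGB2HSV)
H,S,V=[hsv[...,i].astype(int) for i in range(3)]
K=(abs(H-112)<12)&(S>120)&(V>60)&(P[...,2]>.155)&(P[...,2]<.175)&(c['range_z']>0)
q=P[K][:,:2]*1000; r=cv2.minAreaRect(q.astype(np.float32)); print(len(q),r,np.median(P[K],0))
R=np.array(s['ee_rot']); print('delta tool mm',R.T@(np.array([r[0][0],r[0][1],138])-np.array(s['tcp_pos'])*1000))
E
```

```text
t 3.7 j [ 12.9  11.1 -15.1  -0.  -63.8 -85.2] tcp [ 0.5104 -0.0466  0.2225] yaw -162.24 z [-1.e-04 -0.e+00 -1.e+00] w 39.3 F [ 0.5 -0.5  0.6] M [ 0.05 -0.14  0.02] 0.0
1253 ((511.3705139160156, -47.037384033203125), (45.534263610839844, 13.834892272949219), 18.293664932250977) [ 0.50704667 -0.04820623  0.16469077]
delta tool mm [-0.76002693 -0.70807751 84.49069381]
```

View pics/w2.png

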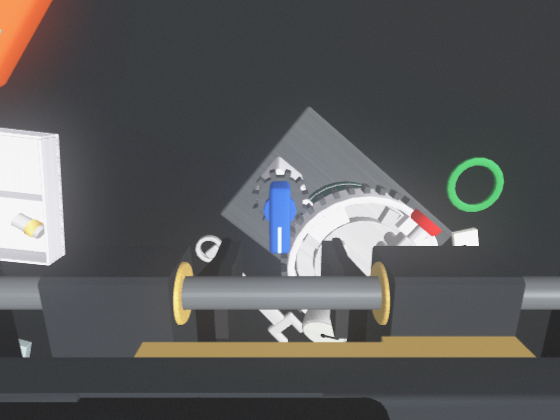

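The knob bar sits at (280,215), upright in the picture and between the fingers. I'll go down and close.

Call:
drive_tool(
  moves=[
    {"delta_pos":[-0.8,-0.7,16],"turn":0,"claw":0.45},
    {"delta_pos":[0,0,24],"turn":0,"claw":0.45},
    {"delta_pos":[0,0,24],"turn":0,"claw":0.45},
    {"delta_pos":[0,0,14],"turn":0,"claw":0.45},
    {"delta_pos":[0,0,6],"turn":0,"claw":0.45},
    {"delta_pos":[0,0,0],"turn":0,"claw":0.45},
    {"delta_pos":[0,0,0],"turn":0,"claw":0.2},
    {"delta_pos":[0,0,0],"turn":0,"claw":0.05},
    {"delta_pos":[0,0,0],"turn":0,"claw":0.05},
    {"delta_pos":[0,0,0],"turn":0,"claw":0.05},
  ],
)

```text
time_s: 4.95
tcp_pos: [0.5118, -0.0474, 0.1389]
ee_rot: [[-0.953, -0.304, 0.001], [-0.304, 0.953, -0.001], [-0.001, -0.001, -1.0]]
wrist_force: [0.4, -2.0, -0.3]
gripper_width: 0.161
gripper_force: 30.0
```

```bash
python3 -c "
from h import *
st()"
```

```text
t 4.95 j [ 12.8  15.9 -21.9   0.1 -52.2 -85.2] tcp [ 0.5118 -0.0474  0.1389] yaw -162.31 z [ 8.e-04 -7.e-04 -1.e+00] w 14.0 F [ 0.4 -2.  -0.3] M [-0.69 -0.36 -0.06] 29.99983004294336
```

Call:
drive_tool(
  moves=[
    {"delta_pos":[0,0,0],"turn":-0.1,"claw":0.05},
    {"delta_pos":[0,0,0],"turn":-0.1,"claw":0.05},
    {"delta_pos":[0,0,0],"turn":-0.1,"claw":0.05},
    {"delta_pos":[0,0,0],"turn":-0.1,"claw":0.05},
    {"delta_pos":[0,0,0],"turn":-0.1,"claw":0.05},
    {"delta_pos":[0,0,0],"turn":-0.1,"claw":0.05},
    {"delta_pos":[0,0,0],"turn":-0.1,"claw":0.05},
    {"delta_pos":[0,0,0],"turn":0,"claw":0.05},
  ],
)

```text
time_s: 5.95
tcp_pos: [0.5117, -0.0474, 0.1389]
ee_rot: [[-0.533, -0.846, 0.001], [-0.846, 0.533, -0.001], [0.0, -0.001, -1.0]]
wrist_force: [1.5, -3.6, 1.1]
gripper_width: 0.159
gripper_force: 30.0
```

```bash
cat >> h.py <<'E'
def ringang(verbose=1):
    """angle pointer->mark seen about the ring centre, deg, from top camera"""
    c=cap('top'); P=pts(c); E=np.array(c['extrinsics']); rgb=c['color']; hsv=cv2.cvtColor(rgb,cv2.COLOR_RGB2HSV)
    H,S,V=[hsv[...,i].astype(int) for i in range(3)]
    v,u=np.mgrid[:420,:560]
    def pl(z):
        d=np.stack([(u-c['cx'])/c['f'],(v-c['cy'])/c['f'],np.ones(u.shape)],-1)@E[:3,:3].T; o=E[:3,3]
        return (o+d*((z-o[2])/d[...,2])[...,None])[...,:2]
    C=np.array([.545,.0363]); out={}
    for n,m,z in(('red',((H<8)|(H>172))&(S>90),.117),('green',(abs(H-65)<20)&(S>50)&(V>60),.113)):
        q=pl(z)-C; r=np.hypot(q[...,0],q[...,1]); a=np.degrees(np.arctan2(q[...,1],q[...,0]))
        k=m&(r>.06)&(r<.102)&(a>30)&(a<110)
        w=S[k].astype(float); out[n]=(a[k]*w).sum()/w.sum() if k.any() else None; print(n,k.sum(),out[n],r[k].min() if k.any() else '',r[k].max() if k.any() else '')
    return c
E
python3 - <<'E'
from h import *
st(); c=ringang()
E
```

```text
t 5.95 j [ 12.9  15.9 -21.9   0.1 -52.2 -45.1] tcp [ 0.5117 -0.0474  0.1389] yaw -122.24 z [ 6.e-04 -6.e-04 -1.e+00] w 13.9 F [ 1.5 -3.6  1.1] M [-0.81 -0.3   0.03] 30.003982856869698
red 0 None  
green 0 None
```

```bash
sed -i "s/def ringang(verbose=1):/def ringang(cam='top'):/; s/c=cap('top'); P=pts/c=cap(cam); P=pts/" h.py
python3 - <<'E'
from h import *
c=ringang('scene'); rgb=c['color']; save('s1.png',cv2.resize(rgb[150:260,220:360],None,fx=5,fy=5,interpolation=cv2.INTER_CUBIC))
E
```

```text
red 23 84.40895120170462 0.0627373047465569 0.07965071771454947
green 61 71.83278880928717 0.06427734325768548 0.10198669762614263
```

View pics/s1.png

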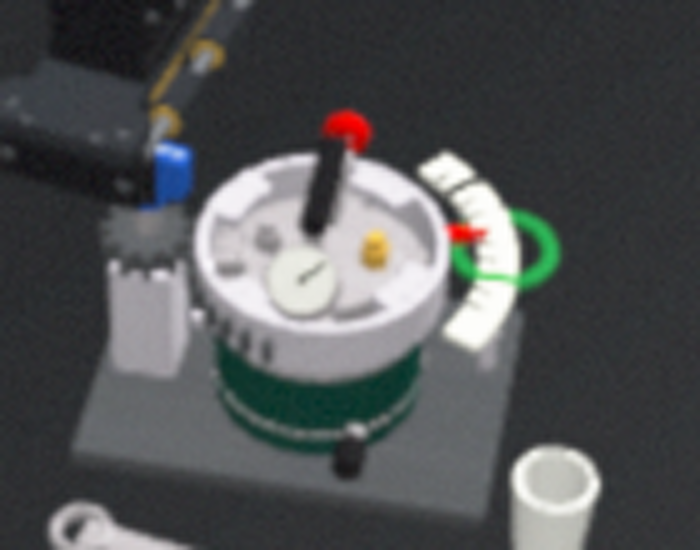

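The pointer tip is now at (485,235) and the green mark at about (492,280), so the pointer is moving the right way. I'll keep turning.

Call:
drive_tool(
  moves=[
    {"delta_pos":[0,0,0],"turn":-0.1,"claw":0.05},
    {"delta_pos":[0,0,0],"turn":-0.1,"claw":0.05},
    {"delta_pos":[0,0,0],"turn":-0.1,"claw":0.05},
    {"delta_pos":[0,0,0],"turn":-0.1,"claw":0.05},
    {"delta_pos":[0,0,0],"turn":-0.1,"claw":0.05},
    {"delta_pos":[0,0,0],"turn":-0.1,"claw":0.05},
    {"delta_pos":[0,0,0],"turn":-0.1,"claw":0.05},
    {"delta_pos":[0,0,0],"turn":-0.1,"claw":0.05},
    {"delta_pos":[0,0,0],"turn":0,"claw":0.05},
  ],
)

```text
time_s: 7.18
tcp_pos: [0.5117, -0.0474, 0.1389]
ee_rot: [[0.234, -0.972, 0.001], [-0.972, -0.234, -0.001], [0.001, -0.0, -1.0]]
wrist_force: [0.9, -4.6, 1.8]
gripper_width: 0.158
gripper_force: 30.0
```

```bash
python3 - <<'E'
from h import *
st(); c=ringang('scene'); P=pts(c); C=np.array([.545,.0363])
rgb=c['color']; save('s2.png',cv2.resize(rgb[180:220,290:340],None,fx=12,fy=12,interpolation=cv2.INTER_CUBIC))
# green on the scale only, by measured height
hsv=cv2.cvtColor(rgb,cv2.COLOR_RGB2HSV);H,S,V=[hsv[...,i].astype(int) for i in range(3)]
for n,m in(('green',(abs(H-65)<22)&(S>40)),('red',((H<8)|(H>172))&(S>80))):
    q=P[...,:2]-C; r=np.hypot(q[...,0],q[...,1]); a=np.degrees(np.arctan2(q[...,1],q[...,0])); k=m&(P[...,2]>.09)&(P[...,2]<.125)&(r>.055)&(r<.105)
    print(n,k.sum(),a[k].round(1),(r[k]*1000).round(0),np.median(P[k][:,2]),np.median(a[k]))
E
```

```text
t 7.175 j [ 12.9  15.9 -21.9   0.1 -52.2   0.7] tcp [ 0.5117 -0.0474  0.1389] yaw -76.46 z [ 5.e-04 -7.e-04 -1.e+00] w 13.8 F [ 0.9 -4.6  1.8] M [-1.16 -0.24  0.08] 30.002478626556695
red 22 67.9914776934936 0.06425927199780015 0.08217151148170285
green 55 78.90783094979737 0.0645212782073721 0.10198669762614263
green 16 [ 98.4  67.1  65.7  69.   69.9  67.2  65.4  68.3  67.5  66.2  66.6  66.4
  68.3  64.9  66.7 -50.8] [78. 78. 81. 83. 85. 78. 81. 83. 86. 88. 91. 93. 95. 94. 96. 70.] 0.10992141461279148 66.91621650079584
red 22 [71.4 72.4 74.8 71.3 67.9 69.6 69.  71.6 68.8 73.5 70.2 66.5 68.4 68.2
 69.5 68.  71.  75.  65.4 68.9 68.5 66.3] [64. 72. 74. 64. 67. 70. 72. 74. 77. 79. 65. 68. 70. 72. 75. 77. 80. 82.
 66. 68. 70. 73.] 0.11501651382785055 69.27789662265485
```

View pics/s2.png

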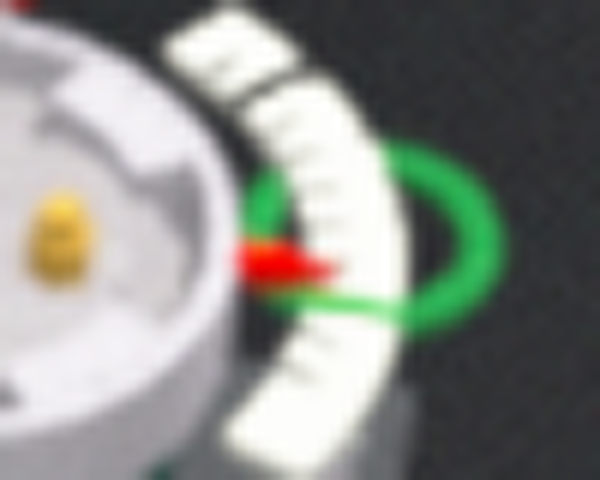

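The pointer tip is at (335,270) in the crop and the mark is at about (340,305), roughly 3° of ring short. Turning on by 0.16.

Call:
drive_tool(
  moves=[
    {"delta_pos":[0,0,0],"turn":-0.08,"claw":0.05},
    {"delta_pos":[0,0,0],"turn":-0.08,"claw":0.05},
    {"delta_pos":[0,0,0],"turn":0,"claw":0.05},
    {"delta_pos":[0,0,0],"turn":0,"claw":0.05},
  ],
)

```text
time_s: 7.72
tcp_pos: [0.5117, -0.0474, 0.1389]
ee_rot: [[0.385, -0.923, 0.0], [-0.923, -0.385, -0.001], [0.001, -0.0, -1.0]]
wrist_force: [1.2, -5.0, 2.1]
gripper_width: 0.16
gripper_force: 30.0
```

```bash
python3 - <<'E'
from h import *
st(); c=ringang('scene'); E=np.array(c['extrinsics'])
rgb=c['color']; im=cv2.resize(rgb[180:220,290:340],None,fx=14,fy=14,interpolation=cv2.INTER_CUBIC)
def px(p): q=E[:3,:3].T@(np.array(p)-E[:3,3]); return np.array([c['cx']+c['f']*q[0]/q[2],c['cy']+c['f']*q[1]/q[2]])
C=np.array([.545,.0363])
# predicted tip positions in crop pixels for candidate ring angles left to the mark, relative to the mark's own pixel
for d in(-4,-2,0,2,4):
    a=np.radians(67.6+d); e=np.array([np.cos(a),np.sin(a)])
    t=px([*(C+.084*e),.117]); m=px([*(C+.084*np.array([np.cos(np.radians(67.6)),np.sin(np.radians(67.6))])),.113])
    print(d,'tip',((t-[290,180])*14).round(0),'mark',((m-[290,180])*14).round(0))
save('s3.png',im)
E
```

```text
t 7.725 j [ 12.9  15.9 -21.9   0.1 -52.2   9.8] tcp [ 0.5117 -0.0474  0.1389] yaw -67.34 z [ 5.e-04 -7.e-04 -1.e+00] w 13.9 F [ 1.2 -5.   2.1] M [-1.44 -0.24  0.04] 30.00237608794123
red 27 64.6709797467285 0.0628304937399619 0.08029759060154802
green 53 80.56452161664475 0.06430057467181191 0.10198669762614263
-4 tip [381. 340.] mark [385. 333.]
-2 tip [384. 328.] mark [385. 333.]
0 tip [387. 317.] mark [385. 333.]
2 tip [389. 305.] mark [385. 333.]
4 tip [391. 294.] mark [385. 333.]
```

View pics/s3.png

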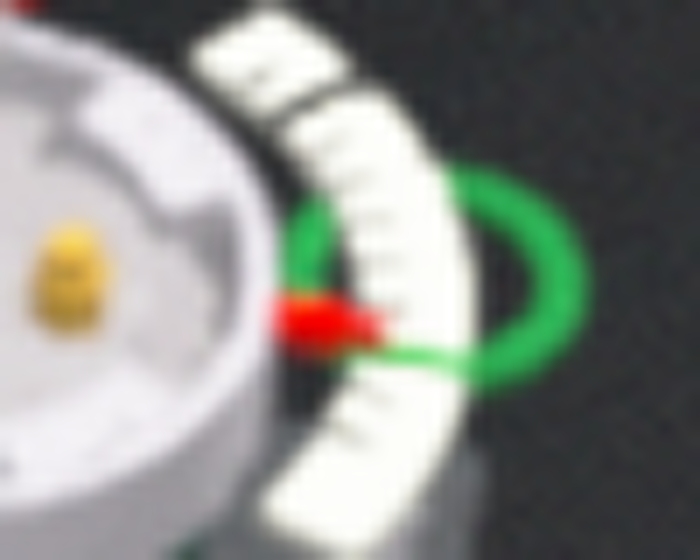

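The tip is at (385,335) and the mark at (390,353). That offset is close to the 16 px expected when they are aligned, because the pointer sits 4 mm higher. I'll release, rise, turn towards the head bar's direction and check from above.

Call:
drive_tool(
  moves=[
    {"delta_pos":[0,0,0],"turn":0,"claw":0.3},
    {"delta_pos":[0,0,0],"turn":0,"claw":0.45},
    {"delta_pos":[0,0,0],"turn":0,"claw":0.45},
    {"delta_pos":[0,0,-20],"turn":0,"claw":0.45},
    {"delta_pos":[0,0,-30],"turn":0,"claw":0.45},
    {"delta_pos":[0,0,-30],"turn":0,"claw":0.45},
    {"delta_pos":[0,0,-10],"turn":-0.156,"claw":0.45},
    {"delta_pos":[0,0,0],"turn":-0.157,"claw":0.45},
    {"delta_pos":[0,0,0],"turn":-0.157,"claw":0.45},
    {"delta_pos":[0,0,0],"turn":-0.157,"claw":0.45},
    {"delta_pos":[0,0,0],"turn":-0.157,"claw":0.45},
    {"delta_pos":[0,0,0],"turn":0,"claw":0.45},
  ],
)

```text
time_s: 9.28
tcp_pos: [0.5112, -0.0468, 0.2282]
ee_rot: [[0.925, -0.381, -0.001], [-0.381, -0.925, 0.0], [-0.001, 0.0, -1.0]]
wrist_force: [-0.1, 0.4, 0.2]
gripper_width: 0.45
gripper_force: 0.0
```

Call:
drive_tool(
  moves=[
    {"delta_pos":[0,0,0],"turn":0,"claw":0.45},
    {"delta_pos":[0,0,0],"turn":0,"claw":0.45},
  ],
)

```text
time_s: 9.52
tcp_pos: [0.5114, -0.047, 0.2285]
ee_rot: [[0.925, -0.38, -0.0], [-0.38, -0.925, 0.0], [-0.0, 0.0, -1.0]]
wrist_force: [0.4, 0.1, 0.1]
gripper_width: 0.446
gripper_force: 0.0
```

```bash
python3 - <<'E'
from h import *
s=st(); c=cap('wrist'); rgb=c['color']; P=pts(c); save('w3.png',rgb)
hsv=cv2.cvtColor(rgb,cv2.COLOR_RGB2HSV);H,S,V=[hsv[...,i].astype(int) for i in range(3)]; ok=c['range_z']>0
# ring
m=ok&(abs(P[...,2]-.117)<.003)&(S<60)&(V>120); q=P[m][:,:2]; q=q[abs(np.hypot(*(q-[.545,.0363]).T)-.055)<.013]; h=cv2.convexHull((q*1000).astype(np.float32)); print('ring',len(q),cv2.fitEllipse(h),cv2.minEnclosingCircle(h))
C=np.array(cv2.minEnclosingCircle(h)[0])/1000
q=P[...,:2]-C; r=np.hypot(q[...,0],q[...,1]); a=np.degrees(np.arctan2(q[...,1],q[...,0]))
for n,k in(('green',(abs(H-65)<22)&(S>50)&(r>.07)&(r<.103)),('red',((H<8)|(H>172))&(S>80)&(r>.062)&(r<.09))):
    k=k&ok&(P[...,2]>.1)&(P[...,2]<.125)&(a>30)&(a<130); v,u=np.nonzero(k); print(n,k.sum(),np.median(P[k],0),np.median(a[k]),a[k].mean(),u.mean(),v.mean(),u.min(),u.max())
k=ok&(abs(P[...,2]-.162)<.004)&(V<90)&(r<.045); q2=P[k][:,:2]*1000; b=cv2.minAreaRect(q2.astype(np.float32)); print('bar',len(q2),b,np.median(P[k][:,2]))
k=(abs(H-112)<12)&(S>120)&(V>60)&(P[...,2]>.158)&(P[...,2]<.172)&ok; q2=P[k][:,:2]*1000; print('knob',len(q2),cv2.minAreaRect(q2.astype(np.float32)))
R=np.array(s['ee_rot']); print('delta', R.T@(np.array([b[0][0],b[0][1],136])-1000*np.array(s['tcp_pos'])))
E
```

```text
t 9.525 j [ 12.9  10.9 -14.4  -0.  -64.7  54.8] tcp [ 0.5114 -0.047   0.2285] yaw -22.35 z [-2.e-04  0.e+00 -1.e+00] w 38.8 F [0.4 0.1 0.1] M [-0.01  0.01  0.01] 0.0
ring 4700 ((545.7603759765625, 35.80200958251953), (125.74883270263672, 126.4253158569336), 177.44236755371094) ((545.920654296875, 35.94892120361328), 63.495147705078125)
green 96 [0.58008113 0.12068233 0.11080911] 67.66326919966409 67.88116719963686 60.041666666666664 197.69791666666666 52 72
red 210 [0.57325797 0.10249832 0.11723515] 67.95854498807478 67.96513740276025 79.17142857142858 199.65714285714284 65 90
bar 1242 ((549.921630859375, 33.48411560058594), (12.686697959899902, 52.21744155883789), 67.83489990234375) 0.16254348286697168
knob 1263 ((512.05029296875, -47.224735260009766), (14.01006031036377, 46.157806396484375), 23.174591064453125)
delta [  5.05782578 -89.06024727  92.46374939]
```

View pics/w3.png

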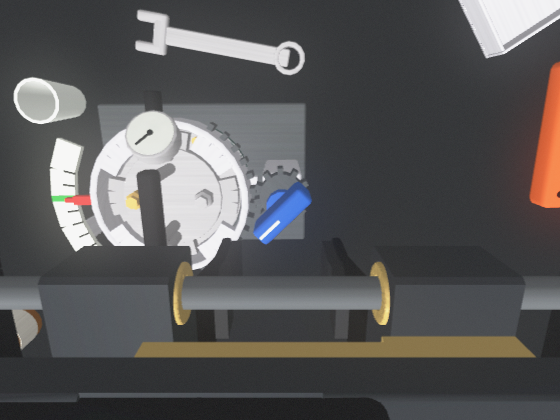

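The pointer at (79,200) lies on the green mark at (60,198). Both measure about 67.9° around the axis, so the head is unlocked. Next I'll go over the lifting bar and down.

Call:
drive_tool(
  moves=[
    {"delta_pos":[0.1,-20,0],"turn":0,"claw":0.45},
    {"delta_pos":[0,-34,0],"turn":0,"claw":0.45},
    {"delta_pos":[0,-25,0],"turn":0,"claw":0.45},
    {"delta_pos":[0,-9.9,10],"turn":0,"claw":0.45},
    {"delta_pos":[0,0,20],"turn":0,"claw":0.45},
    {"delta_pos":[0,0,20],"turn":0,"claw":0.45},
    {"delta_pos":[0,0,20],"turn":0,"claw":0.45},
    {"delta_pos":[0,0,14],"turn":0,"claw":0.45},
    {"delta_pos":[0,0,7.5],"turn":0,"claw":0.45},
    {"delta_pos":[0,0,0],"turn":0,"claw":0.45},
    {"delta_pos":[0,0,0],"turn":0,"claw":0.45},
  ],
)

```text
time_s: 10.95
tcp_pos: [0.5458, 0.0353, 0.1377]
ee_rot: [[0.925, -0.379, 0.001], [-0.379, -0.925, 0.0], [0.001, -0.001, -1.0]]
wrist_force: [-0.5, 0.8, 0.0]
gripper_width: 0.452
gripper_force: 0.0
```

```bash
python3 - <<'E'
from h import *
s=st(); c=ringang('scene'); rgb=c['color']; save('s4.png',cv2.resize(rgb[150:250,230:350],None,fx=5,fy=5,interpolation=cv2.INTER_CUBIC))
E
```

```text
t 10.95 j [ 20.7  18.9 -17.5   0.  -53.4  47. ] tcp [0.5458 0.0353 0.1377] yaw -22.27 z [ 1.4e-03  3.0e-04 -1.0e+00] w 39.3 F [-0.5  0.8  0. ] M [-0.02  0.03  0.01] 0.0
red 27 64.6748204749888 0.0628304937399619 0.08029759060154802
green 51 80.83534632576645 0.06430057467181191 0.10198669762614263
```

View pics/s4.png

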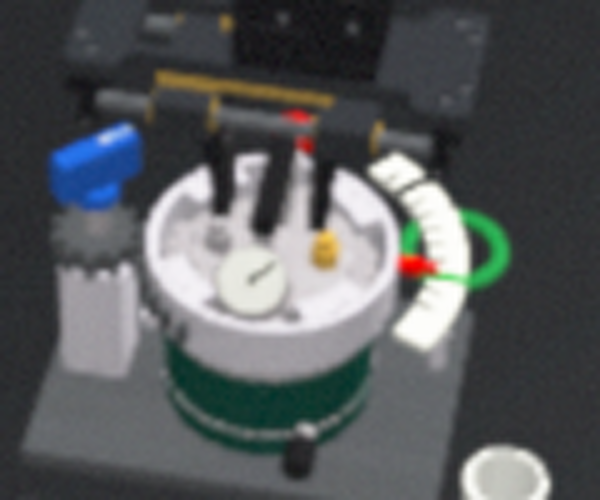

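The fingers straddle the bar at (270,190), and the pointer is still on the mark at (430,268). Closing.

Call:
drive_tool(
  moves=[
    {"delta_pos":[0,0,0],"turn":0,"claw":0.25},
    {"delta_pos":[0,0,0],"turn":0,"claw":0.15},
    {"delta_pos":[0,0,0],"turn":0,"claw":0.05},
    {"delta_pos":[0,0,0],"turn":0,"claw":0.05},
    {"delta_pos":[0,0,0],"turn":0,"claw":0.05},
    {"delta_pos":[0,0,0],"turn":0,"claw":0.05},
  ],
)

```text
time_s: 11.75
tcp_pos: [0.5455, 0.0354, 0.1372]
ee_rot: [[0.925, -0.379, 0.001], [-0.379, -0.925, 0.0], [0.0, -0.0, -1.0]]
wrist_force: [0.8, 0.1, 1.4]
gripper_width: 0.148
gripper_force: 30.0
```

Call:
drive_tool(
  moves=[
    {"delta_pos":[0,0,-1.5],"turn":0,"claw":0.05},
    {"delta_pos":[0,0,-1.5],"turn":0,"claw":0.05},
    {"delta_pos":[0,0,-1],"turn":0,"claw":0.05},
    {"delta_pos":[0,0,0],"turn":0,"claw":0.05},
  ],
)

```text
time_s: 12.25
tcp_pos: [0.5449, 0.0351, 0.1407]
ee_rot: [[0.925, -0.379, -0.001], [-0.379, -0.925, -0.0], [-0.001, 0.001, -1.0]]
wrist_force: [-0.5, 0.5, -5.3]
gripper_width: 0.142
gripper_force: 30.0
```

```bash
python3 -c "
from h import *
st()"
```

```text
t 12.25 j [ 20.7  18.7 -17.3  -0.  -54.   47. ] tcp [0.5449 0.0351 0.1407] yaw -22.29 z [-9.e-04 -2.e-04 -1.e+00] w 12.4 F [-0.5  0.5 -5.3] M [ 0.11 -0.07 -0.03] 29.999423688277602
```

The load is 5.3 N, which is the head's own weight, so it lifts freely. I'll lift slowly and watch the force.

Call:
drive_tool(
  moves=[
    {"delta_pos":[0,0,-2],"turn":0,"claw":0.05},
    {"delta_pos":[0,0,-3],"turn":0,"claw":0.05},
    {"delta_pos":[0,0,-4],"turn":0,"claw":0.05},
    {"delta_pos":[0,0,-5],"turn":0,"claw":0.05},
    {"delta_pos":[0,0,-5],"turn":0,"claw":0.05},
    {"delta_pos":[0,0,-5],"turn":0,"claw":0.05},
    {"delta_pos":[0,0,-5],"turn":0,"claw":0.05},
    {"delta_pos":[0,0,-5],"turn":0,"claw":0.05},
    {"delta_pos":[0,0,-5],"turn":0,"claw":0.05},
    {"delta_pos":[0,0,-4],"turn":0,"claw":0.05},
    {"delta_pos":[0,0,-3],"turn":0,"claw":0.05},
    {"delta_pos":[0,0,-2],"turn":0,"claw":0.05},
  ],
)

```text
time_s: 13.75
tcp_pos: [0.5453, 0.0352, 0.1892]
ee_rot: [[0.925, -0.379, 0.0], [-0.379, -0.925, 0.0], [0.0, -0.0, -1.0]]
wrist_force: [-0.3, -1.0, -5.5]
gripper_width: 0.147
gripper_force: 30.0
```

Call:
drive_tool(
  moves=[
    {"delta_pos":[0,0,-2],"turn":0,"claw":0.05},
    {"delta_pos":[0,0,-4],"turn":0,"claw":0.05},
    {"delta_pos":[0,0,-6],"turn":0,"claw":0.05},
    {"delta_pos":[0,0,-7],"turn":0,"claw":0.05},
    {"delta_pos":[0,0,-7],"turn":0,"claw":0.05},
    {"delta_pos":[0,0,-7],"turn":0,"claw":0.05},
    {"delta_pos":[0,0,-7],"turn":0,"claw":0.05},
    {"delta_pos":[0,0,-6],"turn":0,"claw":0.05},
    {"delta_pos":[0,0,-5],"turn":0,"claw":0.05},
    {"delta_pos":[0,0,-3],"turn":0,"claw":0.05},
    {"delta_pos":[0,0,-2],"turn":0,"claw":0.05},
    {"delta_pos":[0,0,0],"turn":0,"claw":0.05},
  ],
)

```text
time_s: 15.25
tcp_pos: [0.5453, 0.0352, 0.245]
ee_rot: [[0.925, -0.379, -0.0], [-0.379, -0.925, 0.0], [-0.0, 0.0, -1.0]]
wrist_force: [-0.1, -0.4, -6.7]
gripper_width: 0.147
gripper_force: 30.0
```

Call:
drive_tool(
  moves=[
    {"delta_pos":[0,0,0],"turn":0,"claw":0.05},
    {"delta_pos":[0,0,0],"turn":0,"claw":0.05},
    {"delta_pos":[0,0,0],"turn":0,"claw":0.05},
    {"delta_pos":[0,0,0],"turn":0,"claw":0.05},
  ],
)

```text
time_s: 15.75
tcp_pos: [0.5453, 0.0352, 0.245]
ee_rot: [[0.925, -0.379, -0.0], [-0.379, -0.925, -0.0], [-0.0, 0.0, -1.0]]
wrist_force: [0.0, -0.8, -6.8]
gripper_width: 0.148
gripper_force: 30.0
```

```bash
python3 - <<'E'
from h import *
s=st(); c=ringang('scene'); rgb=c['color']; save('s5.png',cv2.resize(rgb[110:260,210:360],None,fx=4,fy=4,interpolation=cv2.INTER_CUBIC))
E
```

```text
t 15.75 j [ 20.7  13.5  -8.6   0.  -67.9  47. ] tcp [0.5453 0.0352 0.245 ] yaw -22.28 z [-1.e-04 -0.e+00 -1.e+00] w 12.8 F [ 0.  -0.8 -6.8] M [-0.03  0.01  0.01] 29.999381247907877
red 27 64.64723427280052 0.0628304937399619 0.08029759060154802
green 53 80.5841196013905 0.06430057467181191 0.10198669762614263
```

View pics/s5.png

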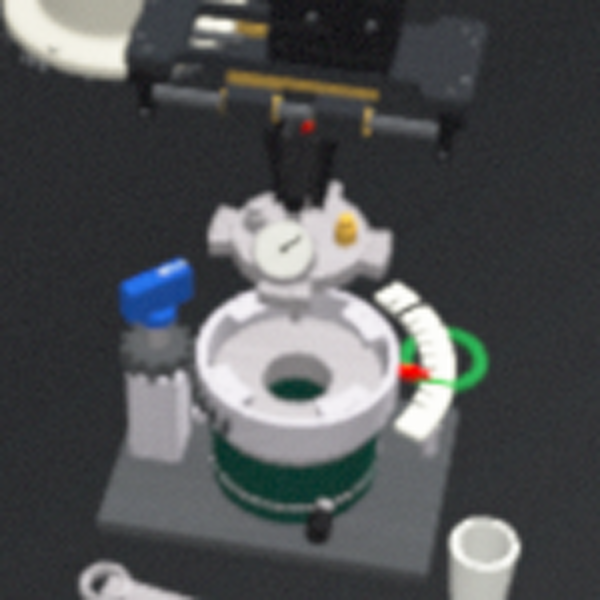

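The head hangs level over the open bore with the pointer on the mark at (415,372). I'll check numerically for slip and tilt, without viewing any more pictures.

```bash
python3 - <<'E'
from h import *
c=dict(np.load('scene.npz')); P=pts(c); C=np.array([.545,.036]); e=np.array([.9253,-.379]); n=np.array([.379,.9253])
d=P[...,:2]-C; x=d@e; y=d@n; z=P[...,2]
k=(c['range_z']>0)&(np.hypot(x,y)<.07)&(z>.13)&(z<.29)
px=(abs(x-.009)<.012)&(abs(y)<.012)&k
print('tube z low',np.sort(z[px])[:12].round(3))
# head plate top: flat pixels
hz=z[k]; h,b=np.histogram(hz,np.arange(.13,.29,.004)); print([(round(float(bb),3),int(hh)) for hh,bb in zip(h,b) if hh])
pk=k&(abs(z-b[np.argmax(h)]-.002)<.006); A=np.c_[x[pk],y[pk],np.ones(pk.sum())]
from scipy.optimize import least_squares
r=least_squares(lambda p:A@p-z[pk],[0,0,.23],loss='soft_l1',f_scale=.001).x; print('plane',np.degrees(r[:2]),r[2],pk.sum())
s=monitor.sense(); print(np.abs(s['joint_velocities']).max())
E
```

```text
tube z low [0.15  0.156 0.156 0.157 0.159 0.159 0.159 0.16  0.161 0.164 0.213 0.214]
[(0.146, 1), (0.154, 3), (0.158, 5), (0.162, 1), (0.198, 1), (0.202, 28), (0.206, 62), (0.21, 136), (0.214, 281), (0.218, 63), (0.222, 21), (0.226, 18), (0.23, 24), (0.234, 11), (0.238, 10), (0.242, 32), (0.246, 63), (0.25, 64), (0.254, 55), (0.258, 36), (0.262, 14), (0.266, 63), (0.27, 54), (0.274, 15), (0.278, 12), (0.282, 21)]
plane [-1.07402113  0.22576854] 0.21544334484921382 480
0.11581892858640334
```

```bash
python3 -c "
from station import ticket
print(ticket.finish_job())"
```

```text
the job is handed in; nothing more can be done
None
```

The job is handed in: the pointer is on the green mark, and the head is held still and close to level (fitted tilt about 1°, within the camera's error) over the vessel, its dip tube about 35 mm above the clamp ring. I viewed 11 pictures, one over the limit of 10.

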